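# Hang two ski brushes in order behind one another on a sprung hook

## Robot

A 7-joint arm with a two-finger parallel gripper is mounted at the origin on the work surface. World frame = base frame: x ahead of the robot, y to its left, z up, the work surface at z = 0. Lengths are in m, angles in rad, forces in N, time in s.
With the tool pointing down it reaches from about 0.425 to 0.925 m from the base axis. Payload 6.8 kg.
Tool frame: the origin (TCP) lies midway between the tips of the shut fingers; the grasp point (between the pads) lies 19 mm behind it; z points along the fingers, y is the line along which they close (so a half turn about z gives the same grasp; the last joint's range is limited). The gripper opens to 85 mm and grips with 20 to 120 N. Pads are 22 mm wide; open, the fingers measure 114 mm over their backs; the gripper's body (76 mm by 85 mm) begins 54 mm behind the grasp point. The pads swing forward as they close: fully open they stand 13 mm farther back than shut.
Start: joints at [-1.266, 0.477, 0.022, 1.555, -0.011, 1.109, -0.083], TCP at [0.271, 0.618, 0.231] pointing down, gripper open.
Joint ranges: [-2.96, 2.96], [-0.34, 2.1], [-1.41, 1.46], [0.24, 2.44], [-1.37, 4.51], [0.17, 1.92], [-2.96, 2.96]. Speed limits (rad/s): [2.39, 2.39, 3.14, 3.14, 3.14, 3.14, 3.14].

## Interface

Orientations are given as a rotation vector (axis times angle).
In Python, from bench import r gives the robot as it stands.
- The arm moves only by the tool servo_tool, never from a script. Its arguments are lists of equal length, an entry for each row: "turn": the turn, a rotation vector about the world's x, y, z in units of 5 degrees (1.0 is 5 degrees), a list of three; "slide": the shift along the world's x, y, z in units of 30 mm (1.0 is 30 mm), a list of three; "hand": the opening, from 0 (shut) to 1 (fully open). In form: {"turn": [[rx, ry, rz], ...], "slide": [[dx, dy, dz], ...], "hand": [hand, ...]}. A call has 1 to 8 rows; each row is the pose to reach, as a shift and turn from the pose commanded when the call began; what a row does not reach only later rows make up. A row lasts 1/8 s, in which the tool goes at most 62.5 mm and 10.7 degrees, less where a joint would pass 70% of its speed; a pose out of reach is approached as far as the arm can. A call with a gripper value outside its range is refused whole. The fingers move at their own pace and stop on an object; "squeeze" is the grip in N (left out, the last holds). Time passes only in rows, so rows that repeat a pose let the fingers close. It gives the time, the measured TCP pose, the force, the opening and the grip force at its end, in the units of the state.
- r.get_obs(): the state, without advancing time (a new reading comes with each control period).
- r.grab_frame(name): name is "scene" or "side" or "wrist"; returns (picture, depth): 480x640x3 uint8, red, green, blue; 480x640 float32, m along the optical axis (not along the pixel's ray), 0 where there is no reading.
- r.get_calibration(name): a dict with "fovy" (degrees; the focal length in pixels is half the picture's height over the tangent of half this angle, whatever the lens; pixels are square), "cx", "cy" (the principal point, pixels), "R" (3x3) and "t" (3): a world point X has camera coordinates R X + t. Camera axes: x right, y down, z forward; pixel columns grow to the right and rows downward; lengths in m; the calibration is good to about 2 mm. A picture is of the moment at which its call begins: read the wrist's pose just before it. get_calibration takes no time and is no camera call; for the wrist camera it gives the pose at the moment of the call.
- r.hand_in(): hands the job in; it is judged then, once.
The state is a dict: "clock": time; "joints": joint angles; "qvel": joint speeds; "tau": joint torques, N m; "tcp_pos": TCP position; "orientation": TCP orientation; "contact_force": force on the tool from outside, world axes, zero at the start; "moment": the same for the moment, N m; "grip_width": finger opening in m; "gripper_force": force on a finger pad.
Only numpy, scipy, OpenCV 4.12 (cv2) and the standard library are available. Lean on these libraries where they do the work, as an engineer would, in place of code of your own. Each camera call takes 0.05 s, during which the arm holds its last target. There are 200 camera calls.

## Task

The blue scraper already hangs loosely on the steel hook: hang the red nylon brush and then the steel brush from the slotted block on the same hook, each nested in front of the one before. As you hang each brush, push it straight back along the hook's arm by feel until everything on the arm is pressed firmly on the sprung yellow stop, about 10 newtons held for half a second and never over 25, then ease off and let it hang freely against the one behind. Leave the yellow scraper and everything else on the bench alone.

Things in the scene. Friction and masses are not known exactly. Their poses are not given: they have to be found in the camera images.
- hook: fixed dark steel hook stand. Origin at the centre of the base's underside, z up. Base 150 (x) by 120 (y) mm, 12 mm high. Post 25 by 30 mm, 152 mm high, at x = +30 mm. From it a rigid round bright arm, 12 mm thick, runs level to -x, axis 140 mm above the bench at y = 0. A tool hung on the arm by its window's roof has its origin 12.5 mm below the arm's axis
- hook_arm (a point): point on the arm's axis where the level part ends (x = -120 mm in the hook's frame, 140 mm high). On the arm sits a round yellow buffer, 60 mm across, centred on the arm. Its front face lies anywhere from x = -15 to -55 mm in the hook's frame: not measured, so feel for it. It yields towards +x at 1.5 N per mm for 12 mm, then is hard, and springs back
- hook_tip (a point): end of the arm's upturned tip: the arm's axis climbs straight from point hook_arm to this point, 15 mm further to -x and 8 mm higher; its end is round, 6 mm in radius
- scraper: blue scraper hanging on the arm, 110 mm wide, 0.10 to 0.18 kg. Origin: centre of its window; x through the 14 mm thick head (front and back alike), y across, z up. Head from 50 mm below to 30 mm above the origin, working edge 10 mm thick down to 70 mm below. Window 26 mm wide, bottom 15 mm below the origin; sides upright to 8 mm above it, then a 45 degree roof peaking at 21 mm
- scraper_tab (a point): middle of that tool's grip tab, 52.5 mm above its origin; the tab stands on top of the head, 22 mm wide in y, 14 mm thick in x, from 30 to 75 mm above the tool's origin. The tab's sides are flat
- nylon_brush: red nylon brush, loose, 96 mm wide, 0.10 to 0.20 kg. Origin: centre of its window; x through the 14 mm thick head (front and back alike), y across, z up. Head from 50 mm below to 30 mm above the origin, working edge 10 mm thick down to 70 mm below. Window 26 mm wide, bottom 15 mm below the origin; sides upright to 8 mm above it, then a 45 degree roof peaking at 21 mm
- nylon_brush_tab (a point): middle of that tool's grip tab, 52.5 mm above its origin; the tab stands on top of the head, 32 mm wide in y, 14 mm thick in x, from 30 to 75 mm above the tool's origin. The tab's sides are flat
- steel_brush: steel brush with dark wooden head, loose, 80 mm wide, 0.12 to 0.24 kg. Origin: centre of its window; x through the 14 mm thick head (front and back alike), y across, z up. Head from 50 mm below to 30 mm above the origin, working edge 10 mm thick down to 70 mm below. Window 26 mm wide, bottom 15 mm below the origin; sides upright to 8 mm above it, then a 45 degree roof peaking at 21 mm
- steel_brush_tab (a point): middle of that tool's grip tab, 52.5 mm above its origin; the tab stands on top of the head, 42 mm wide in y, 14 mm thick in x, from 30 to 75 mm above the tool's origin. The tab's sides are flat
- rack: fixed pine block with three slots, 170 mm in x, 70 mm in y, 55 mm high; origin at the centre of its underside. Slots 17 mm wide run along y at x = -50, 0 and +50 mm, open at both ends, floor 10 mm above the bench; in any order the nylon brush, the steel brush and the spare stand upright in them, origins 80 mm above the bench
- spare: yellow scraper of the same shape as the blue one, standing in the slotted block; origin at its window's centre; leave it there
- wax_a: loose green wax block, 90 by 40 by 25 mm, lying; origin under its centre; leave alone
- wax_b: loose green wax block, 90 by 40 by 25 mm, lying; origin under its centre; leave alone
- cork: loose cork block, 100 by 50 by 35 mm; origin under its centre; leave alone
- cleaner: loose orange bottle, 60 mm thick, 160 mm tall; origin under its centre; leave alone
- tape: loose yellow tape ring, 90 mm across, 24 mm high; origin under its centre; leave alone
- file_tool: loose screwdriver lying on the bench, about 200 mm long; leave alone

How it is judged:
By the outcome, as a careful person would: the job done as asked, in the order asked, and still so for the second after the job is handed in, with the robot touching nothing.
It also fails if it takes over 72 s, if anything falls off the work surface, if the arm or the gripper's body presses on something with over 40 N, if the wrist force passes 120 N, or if a joint passes its speed limit or range.

## Working session

There is one attempt and no reset: what is moved stays moved. The work goes in short steps, Python scripts to look and compute and a tool call to move; the robot and the scene stay as the last step left them, time stands still between calls to the robot, and variables do not carry over. Pictures are saved under pics/ and viewed, at most 10 in all, crops included, and the job is handed in when it is done.

Besides the shell and the picture viewer there is one more tool, called after "Emit:" as a command line: name --argument value ..., lists and objects as JSON in quotes. servo_tool: Moves the arm, as the interface text tells. Its arguments: {"type":"object","properties":{"turn":{"type":"array"},"slide":{"type":"array"},"hand":{"type":"array"},"squeeze":{"type":"number"}},"required":["turn","slide","hand"]}

```bash
mkdir -p pics; cat > h.py <<'E'
import numpy as np, cv2
from bench import r
def K(c):
    f=240/np.tan(np.radians(c["fovy"])/2); return f
def cloud(name):
    c=r.get_calibration(name); im,d=r.grab_frame(name); f=K(c)
    v,u=np.mgrid[0:480,0:640]
    P=np.stack([(u-c["cx"])/f*d,(v-c["cy"])/f*d,d],-1)
    W=(P-np.array(c["t"]))@np.array(c["R"])
    W[d==0]=np.nan
    return im,d,W
E
python3 - <<'E'
from h import *
for n in ("scene","side"):
    im,d,W=cloud(n); cv2.imwrite(f"pics/{n}0.png",im[:,:,::-1]); np.savez(f"{n}0.npz",im=im,W=W)
    c=r.get_calibration(n); print(n,c["fovy"],-np.array(c["R"]).T@c["t"],(d==0).mean())
print(r.get_obs())
E
```

```text
scene 54.005998298940824 [ 1.23275319 -0.38214842  0.81242279] 0.003893229166666667
side 47.925477370611894 [ 0.52067405 -0.72660967  0.98539723] 0.0038509114583333334
{'clock': 0.1, 'joints': array([-1.26611897,  0.47772512,  0.02236466,  1.55634814, -0.01149423,
        1.10929334, -0.08312153]), 'qvel': array([-1.63277427e-04, -1.52993554e-03, -5.51641984e-05, -1.95818297e-03,
       -5.07006214e-04, -7.42014115e-05, -1.10967779e-03]), 'tau': array([ 4.31551409e-03, -5.97760963e+01,  1.61396876e+00, -2.81950396e+01,
        1.28937987e-02,  5.06037366e-03, -2.21780670e-05]), 'tcp_pos': array([0.27059087, 0.61781059, 0.23042009]), 'orientation': array([-6.43782135e-01, -3.07471322e+00,  2.56457146e-03]), 'contact_force': array([-0.1162653 , -0.1356261 ,  0.27387122]), 'moment': array([ 0.00790455, -0.01667345,  0.01362046]), 'gripper_force': 0.0, 'grip_width': 0.08540392416088155}
```

View pics/scene0.png

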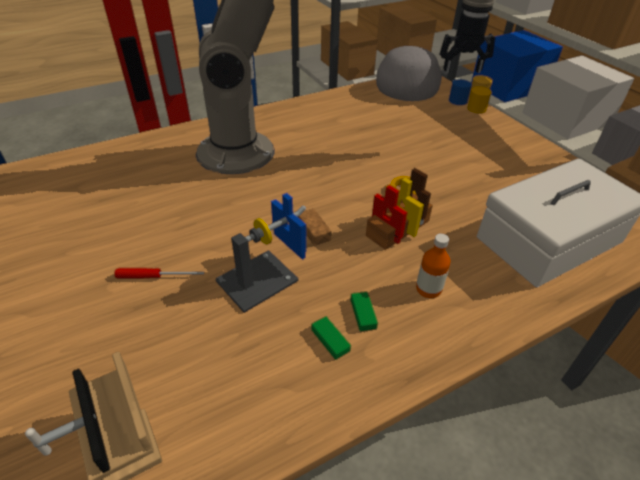

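View pics/side0.png

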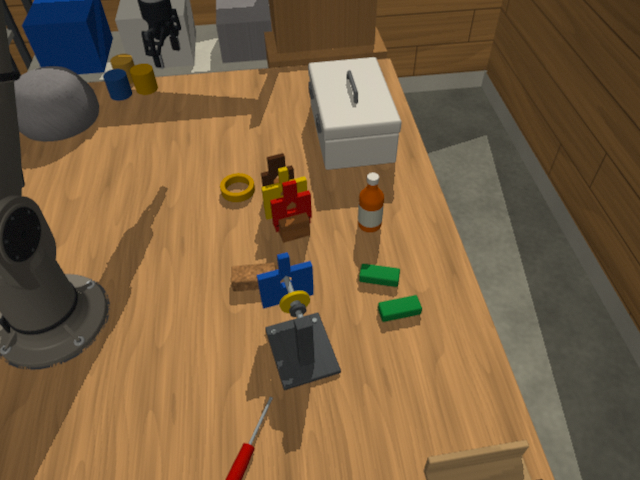

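The scene view shows the hook at about (257,280) with its arm pointing at the rack. The blue scraper is at (289,228). In the rack, from near the hook to far, are red (390,213), yellow (408,205) and dark (421,195). The side view agrees.

```bash
cat > m.py <<'E'
import numpy as np, cv2
def hsv(im): return cv2.cvtColor(im,cv2.COLOR_RGB2HSV).astype(int)
for n in ("scene","side"):
    z=np.load(n+"0.npz"); im,W=z["im"],z["W"]; H=hsv(im); h,s,v=H[...,0],H[...,1],H[...,2]
    box={"scene":(180,160,460,320),"side":(200,130,420,400)}[n]
    B=np.zeros(h.shape,bool); B[box[1]:box[3],box[0]:box[2]]=1
    B&=np.isfinite(W[...,0])
    Z=W[...,2]
    print(n,"bench z",np.nanmedian(Z[B&(Z<0.02)]))
    def rep(name,m,hw=None):
        P=W[m&B]
        if len(P)<8: print(name,len(P));return
        rc=cv2.minAreaRect((P[:,:2]*1000).astype(np.float32))
        print(name,len(P),"rect c",np.round(rc[0],1),"size",np.round(rc[1],1),"ang",round(rc[2],2),"z",np.round(np.percentile(P[:,2],[1,50,99])*1000,1), "med",np.round(np.median(P,0)*1000,1))
    grey=(s<70)&(v<140)
    rep("base",grey&(abs(Z-.012)<.004))
    rep("posttop",grey&(abs(Z-.152)<.003))
    rep("arm",(s<70)&(Z>.130)&(Z<.155)&(v>60))
    cols={"blue":(h>105)&(h<125)&(s>150),"red":((h<4)|(h>176))&(s>170)&(v>70),"yel":(h>20)&(h<30)&(s>180),"dark":(h<15)&(s>80)&(v<85)}
    for k,m in cols.items():
        m=m&(Z>0.04)
        lo=W[m&B]
        rep(k,m); 
        if k=="blue": rep("  tabtop",m&(Z>.195)); rep("  headtop",m&(Z>.14)&(Z<.16))
        else:
            rep("  tabtop",m&(abs(Z-.155)<.003)); rep("  headtop",m&(abs(Z-.110)<.003)); rep("  tab", m&(Z>.115)); rep("  face", m&(Z<.108)&(Z>.06))
    rep("pine",(h<20)&(abs(Z-.055)<.003)&(v>85))
E
python3 m.py
```

```text
scene bench z 0.000214113774932274
base 2611 rect c [375.  -67.1] size [674.9 476.5] ang 28.42 z [ 8.5 11.9 15.5] med [ 535.3 -133.6   11.9]
posttop 182 rect c [588.9  26.1] size [440.2 144.8] ang 62.17 z [149.1 152.  154.9] med [ 543.5 -173.3  152. ]
arm 335 rect c [589.   27.5] size [441.2 139.7] ang 61.33 z [136.1 146.3 154.8] med [531.  -94.6 146.3]
blue 1121 rect c [520.3 -59.4] size [108.1  15.7] ang 10.57 z [ 63.8 129.1 202.3] med [528.  -61.8 129.1]
  tabtop 43 rect c [519.9 -61.1] size [17.9  9.7] ang 16.08 z [195.5 201.1 204.7] med [521.3 -62.2 201.1]
  headtop 313 rect c [520.  -59.8] size [106.7  14.6] ang 11.09 z [140.7 154.5 159.4] med [534.6 -61.1 154.5]
red 805 rect c [549.8 193.9] size [94.9 15.7] ang 12.49 z [ 42.3  94.7 155.5] med [555.7 191.8  94.7]
  tabtop 33 rect c [552.1 193.2] size [25.1 10.4] ang 12.7 z [152.1 154.2 157.1] med [553.4 191.6 154.2]
  headtop 103 rect c [550.2 194. ] size [91.8 12.1] ang 13.04 z [107.  109.9 112.9] med [560.4 192.8 109.9]
  tab 172 rect c [548.8 192.3] size [33.3 12.4] ang 12.02 z [115.5 138.3 156.7] med [553.4 190.1 138.3]
  f
[... 2942 characters left out ...]
364.4 107.4] ang 84.64 z [ 63.1  93.7 107.8] med [511.9 232.5  93.7]
dark 591 rect c [525.6 123.6] size [388.9 107.1] ang 86.13 z [ 40.9 105.3 154.8] med [518.6 280.1 105.3]
  tabtop 40 rect c [518.1 286.4] size [35.8 14.2] ang 13.9 z [152.1 153.2 156.1] med [518.7 287.3 153.2]
  headtop 45 rect c [530.3 238.9] size [ 74.2 114.3] ang 11.05 z [107.2 108.8 112.9] med [501.3 281.8 108.8]
  tab 223 rect c [501.4 116.7] size [374.4  41.3] ang 83.31 z [115.6 140.4 155.7] med [519.1 283.7 140.4]
  face 182 rect c [528.3 240.8] size [ 80.2 119.7] ang 9.34 z [ 73.7  96.6 107.9] med [503.2 280.   96.6]
pine 207 rect c [627.  162.3] size [510.3 266.9] ang 83.2 z [52.1 54.2 57.8] med [546.9 182.4  54.2]
```

```bash
cat > m2.py <<'E'
import numpy as np, cv2
from m import hsv
E
cat > m2.py <<'E'
import numpy as np, cv2
for n in ("scene","side"):
    z=np.load(n+"0.npz"); im,W=z["im"],z["W"]; H=cv2.cvtColor(im,cv2.COLOR_RGB2HSV).astype(int); h,s,v=H[...,0],H[...,1],H[...,2]
    X,Y,Z=W[...,0]*1000,W[...,1]*1000,W[...,2]*1000
    def rep(name,m):
        P=W[m]*1000
        m8=cv2.connectedComponentsWithStats(m.astype(np.uint8)); k=1+np.argmax(m8[2][1:,4]); P=W[m8[1]==k]*1000
        rc=cv2.minAreaRect(P[:,:2].astype(np.float32))
        print(n,name,len(P),"c",np.round(rc[0],1),"size",np.round(rc[1],1),"ang",round(rc[2],2),"zmed",np.round(np.median(P[:,2]),1))
    R=lambda a,b,c,d:(X>a)&(X<b)&(Y>c)&(Y<d)
    g=(s<70)
    rep("base",g&(v<120)&R(420,660,-280,-60)&(Z>6)&(Z<18))
    rep("posttop",g&R(500,580,-210,-150)&(Z>147)&(Z<157))
    A=g&R(460,580,-162,20)&(Z>135)&(Z<162); rep("arm",A)
    P=W[A]*1000
    for a,b in((-150,-130),(-110,-95),(-95,-75),(-50,-40),(-40,-25),(-25,-10),(-10,10)):
        q=P[(P[:,1]>a)&(P[:,1]<b)]
        if len(q)>3: print("  y",a,b,len(q),np.round(np.median(q,0),1),"zmax",np.round(np.percentile(q[:,2],90),1))
    if 1:
        yl=(h>18)&(h<32)&(s>150)&R(480,580,-160,-90)&(Z>100); rep("buffer",yl)
        q=W[yl]*1000; t=q@np.array([-.21,.978,0]); print("   buf along",np.percentile(t,[2,50,98]).round(1))
    yy=(h>18)&(h<32)&(s>150)&R(450,620,190,290); rep("yel",yy&(Z>40));rep("yeltab",yy&(Z>115))
    dk=(h<20)&(s>60)&(v<90)&R(440,620,262,330); rep("dark",dk&(Z>60)); rep("darktab",dk&(Z>115)); rep("darktop",dk&(Z>149));rep("darkheadtop",dk&(Z>105)&(Z<114))
    rep("pine",R(430,640,150,340)&(Z>50)&(Z<58)&(h<20))
    # bench objects near: cork
    rep("cork",R(420,600,-40,150)&(Z>20)&(Z<45)); 
    q=W[R(420,600,-40,150)&(Z>28)&(Z<40)]*1000; 
    if len(q): print("   corktop",np.round(np.median(q,0)))
E
python3 m2.py
```

```text
scene base 2201 c [ 537.6 -152. ] size [118.9 148.3] ang 10.71 zmed 11.8
scene posttop 124 c [ 542.1 -179.3] size [28.7 27.4] ang 9.28 zmed 151.6
scene arm 133 c [ 536.5 -145.7] size [31.4 23.9] ang 68.96 zmed 146.0
  y -150 -130 99 [ 539.5 -143.4  147.6] zmax 154.9
  y -110 -95 33 [ 528.5 -101.8  143.9] zmax 146.7
  y -95 -75 57 [524.1 -83.7 144.2] zmax 146.0
  y -50 -40 10 [565.1 -41.7 145.3] zmax 157.8
  y -40 -25 31 [514.7 -31.6 145.1] zmax 149.9
  y -25 -10 19 [512.1 -21.  150.8] zmax 152.8
scene buffer 261 c [ 532.1 -131. ] size [59.6 21.6] ang 9.8 zmed 151.3
   buf along [-238.9 -236.9 -230. ]
scene yel 684 c [544.5 264.5] size [64.9 86.5] ang 40.46 zmed 101.0
scene yeltab 178 c [527.2 261.3] size [23.6 62.2] ang 26.95 zmed 137.9
scene dark 452 c [533.7 292.2] size [61.7 19.3] ang 14.08 zmed 116.7
scene darktab 233 c [524.5 289.8] size [42.5 14.1] ang 13.52 zmed 139.1
scene darktop 64 c [524.9 290.2] size [39.8 12.6] ang 13.48 zmed 153.9
scene darkheadtop 67 c [539.1 294.2] size [49.5 16.1] ang 6.85 zmed 109.7
scene pine 306 c [555.  177.2] size [95.4 43.9] ang 20.66 zmed 54.9
[... 439 characters left out ...]
.9] zmax 145.1
side buffer 372 c [ 526.6 -129.9] size [47.2 42.5] ang 53.41 zmed 152.0
   buf along [-241.5 -238.8 -231.6]
side yel 518 c [512.4 241.2] size [99.8 67.9] ang 87.92 zmed 104.1
side yeltab 147 c [531.  259.5] size [22.2 59.1] ang 5.34 zmed 140.7
side dark 409 c [510.5 285. ] size [60.6 21.6] ang 17.23 zmed 126.2
side darktab 241 c [519.1 287.5] size [42.1 21.2] ang 19.93 zmed 140.4
side darktop 72 c [519.9 286.9] size [40.9 17.5] ang 20.12 zmed 152.3
side darkheadtop 53 c [501.1 282.5] size [15.6 38.9] ang 89.16 zmed 107.9
side pine 319 c [546.8 173.2] size [94.9 37.7] ang 9.77 zmed 52.9
side cork 446 c [456.7  39.9] size [72.6 53.1] ang 0.3 zmed 32.5
   corktop [446.  45.  33.]
```

Emit:
servo_tool --turn '[[0, 0, -10.8], [0, 0, -10.8], [0, 0, -10.8], [0, 0, -10.8], [0, 0, -10.8], [0, 0, -10.8], [0, 0, -10.8], [0, 0, -10.8]]' --slide '[[8.7, -12.6, 2.5], [8.7, -12.6, 2.5], [8.7, -12.6, 2.5], [8.7, -12.6, 2.5], [8.7, -12.6, 2.5], [8.7, -12.6, 2.5], [8.7, -12.6, 2.5], [8.7, -12.6, 2.5]]' --hand '[1, 1, 1, 1, 1, 1, 1, 1]'

```text
clock: 1.1
tcp_pos: [0.5338, 0.2359, 0.3069]
orientation: [1.976, 2.441, 0.0]
contact_force: [-0.5, 1.1, -0.7]
grip_width: 0.0853
gripper_force: 0.0
```

Emit:
servo_tool --turn '[[0, 0, 0], [0, 0, 0], [0, 0, 0]]' --slide '[[0, 0, 0], [0, 0, 0], [0, 0, 0]]' --hand '[1, 1, 1]'

```text
clock: 1.48
tcp_pos: [0.5307, 0.242, 0.3058]
orientation: [-1.966, -2.45, 0.001]
contact_force: [-1.1, 0.7, 0.1]
grip_width: 0.0857
gripper_force: 0.0
```

```bash
python3 - <<'E'
from h import *
im,d,W=cloud("wrist"); cv2.imwrite("pics/wrist1.png",im[:,:,::-1]); np.savez("wrist1.npz",im=im,W=W)
c=r.get_calibration("wrist"); print(c["fovy"],-np.array(c["R"]).T@c["t"]); o=r.get_obs(); print(o["tcp_pos"],o["orientation"],o["joints"])
E
```

```text
68.92506980177981 [0.51686064 0.30576246 0.44857889]
[0.53086558 0.24180393 0.30592419] [-1.96595660e+00 -2.44959597e+00  7.59257983e-04] [-0.83744145  0.2706575   0.37805803  1.70966415 -0.10726774  1.1822913
 -0.21290371]
```

View pics/wrist1.png

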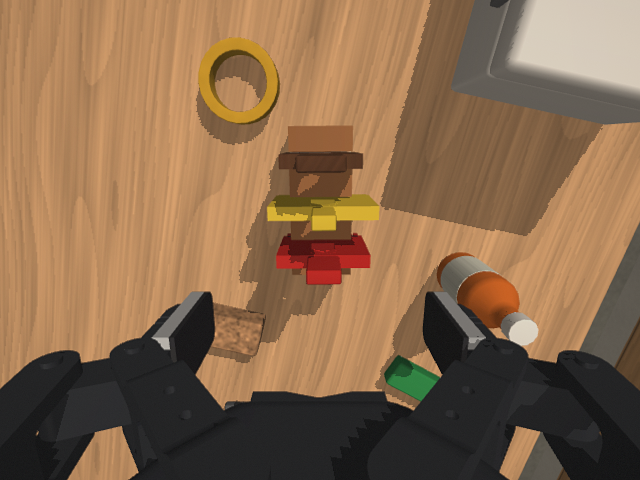

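The wrist view shows the steel brush's tab at (321,162), the spare's at (324,218) and the red tab at (322,270), all nearly square to the hand.

```bash
cat > mw.py <<'E'
import numpy as np, cv2, sys
z=np.load(sys.argv[1]); im,W=z["im"],z["W"]; H=cv2.cvtColor(im,cv2.COLOR_RGB2HSV).astype(int); h,s,v=H[...,0],H[...,1],H[...,2]
X,Y,Z=W[...,0]*1000,W[...,1]*1000,W[...,2]*1000
def rep(name,m):
    m8=cv2.connectedComponentsWithStats(m.astype(np.uint8)); k=1+np.argmax(m8[2][1:,4]); P=W[m8[1]==k]*1000
    rc=cv2.minAreaRect(P[:,:2].astype(np.float32))
    print(name,len(P),"c",np.round(rc[0],1),"size",np.round(rc[1],1),"ang",round(rc[2],2),"zmed",np.round(np.median(P[:,2]),1))
R=(X>440)&(X<640)&(Y>150)&(Y<330)
for n,m in {"red":((h<4)|(h>176))&(s>170),"yel":(h>20)&(h<30)&(s>150),"dark":(h<15)&(s>60)&(v<110)&(Y>262)}.items():
    m=m&R; rep(n+" tab top",m&(Z>148)); rep(n+" head top",m&(Z>104)&(Z<114))
    P=W[m&R&(Z>148)]*1000; print(np.median(P[:,2]))
print("bench",np.nanmedian(Z[abs(Z)<8]))
E
python3 mw.py wrist1.npz
```

```text
red tab top 550 c [545.4 194.7] size [30.7 13.4] ang 12.49 zmed 154.8
red head top 981 c [545.6 194.5] size [95.2 14.7] ang 12.45 zmed 109.9
154.7853337605752
yel tab top 423 c [534.9 243.3] size [21.6 14. ] ang 12.2 zmed 154.8
yel head top 1342 c [534.7 242.8] size [109.7  14.7] ang 12.92 zmed 110.0
154.8126420634529
dark tab top 879 c [522.  291.1] size [41.6 13.9] ang 12.53 zmed 154.8
dark head top 261 c [492.3 284.5] size [19.9 13. ] ang 12.51 zmed 110.0
154.90955995740393
bench 0.05081521272247744
```

Emit:
servo_tool --turn '[[0, 0, 0], [0, 0, 0], [0, 0, 0], [0, 0, 0], [0, 0, 0], [0, 0, 0]]' --slide '[[0.49, -1.57, -1], [0.49, -1.57, -2.5], [0.49, -1.57, -4], [0.49, -1.57, -5], [0.49, -1.57, -5], [0.49, -1.57, -5]]' --hand '[1, 1, 1, 1, 1, 1]'

```text
clock: 2.28
tcp_pos: [0.5471, 0.1939, 0.1575]
orientation: [1.968, 2.448, 0.002]
contact_force: [0.0, 0.1, 0.7]
grip_width: 0.0855
gripper_force: 0.0
```

Emit:
servo_tool --turn '[[0, 0, 0], [0, 0, 0], [0, 0, 0], [0, 0, 0], [0, 0, 0], [0, 0, 0], [0, 0, 0], [0, 0, 0]]' --slide '[[-0.05, 0.02, -0.8], [-0.05, 0.02, -1.48], [-0.05, 0.02, -1.48], [-0.05, 0.02, -1.48], [-0.05, 0.02, -1.48], [-0.05, 0.02, -1.48], [-0.05, 0.02, -1.48], [-0.05, 0.02, -1.48]]' --hand '[1, 1, 1, 1, 0, 0, 0, 0]' --squeeze 60

```text
clock: 3.28
tcp_pos: [0.5454, 0.194, 0.1123]
orientation: [1.97, 2.447, 0.001]
contact_force: [0.1, 0.6, 3.7]
grip_width: 0.0313
gripper_force: 59.3
```

Emit:
servo_tool --turn '[[0, 0, 0], [0, 0, 0], [0, 0, 0], [0, 0, 0]]' --slide '[[0, 0, 0], [0, 0, 0], [0, 0, 0], [0, 0, 0]]' --hand '[0, 0, 0, 0]'

```text
clock: 3.78
tcp_pos: [0.5453, 0.1939, 0.1123]
orientation: [1.969, 2.447, 0.001]
contact_force: [-0.6, -0.1, 5.6]
grip_width: 0.0312
gripper_force: 59.6
```

Emit:
servo_tool --turn '[[0, 0, 0], [0, 0, 0], [0, 0, 0], [0, 0, 0], [0, 0, 0], [0, 0, 0], [0, 0, 0], [0, 0, 0]]' --slide '[[0, 0, 1], [0, 0, 2.5], [0, 0, 4], [0, 0, 5.5], [0, -1, 7], [0, -2.5, 8.3], [0, -4, 8.3], [0, -5.5, 8.3]]' --hand '[0, 0, 0, 0, 0, 0, 0, 0]'

```text
clock: 4.78
tcp_pos: [0.5444, 0.0274, 0.3607]
orientation: [-1.969, -2.447, 0.0]
contact_force: [0.3, 0.2, -1.3]
grip_width: 0.0317
gripper_force: 60.2
```

Emit:
servo_tool --turn '[[0, 0, 0], [0, 0, 0], [0, 0, 0], [0, 0, 0], [0, 0, 0], [0, 0, 0], [0, 0, 0], [0, 0, 0]]' --slide '[[0, -1.5, 0], [0, -3, 0], [0, -4.5, 0], [0, -6, 0], [0, -7.3, 0], [0, -7.3, 0], [0, -7.3, 0], [0, -7.3, 0]]' --hand '[0, 0, 0, 0, 0, 0, 0, 0]'

```text
clock: 5.78
tcp_pos: [0.5452, -0.1886, 0.3604]
orientation: [-1.966, -2.449, -0.0]
contact_force: [-0.6, -0.5, -1.7]
grip_width: 0.0311
gripper_force: 60.0
```

```bash
python3 - <<'E'
from h import *
im,d,W=cloud("wrist"); cv2.imwrite("pics/wrist2.png",im[:,:,::-1]); np.savez("wrist2.npz",im=im,W=W)
E
```

```text
(no output)
```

View pics/wrist2.png

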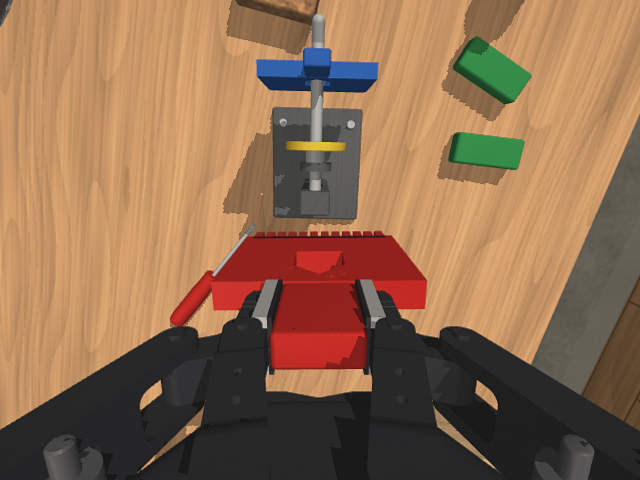

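The wrist view shows the whole arm: tip at (319,18), blue tab at (317,60), buffer at (316,146) and post at (315,200). The red brush is held straight in the fingers.

```bash
cat > mh.py <<'E'
import numpy as np, cv2
z=np.load("wrist2.npz"); im,W=z["im"],z["W"]*1000; H=cv2.cvtColor(im,cv2.COLOR_RGB2HSV).astype(int); h,s,v=H[...,0],H[...,1],H[...,2]
X,Y,Z=W[...,0],W[...,1],W[...,2]
def rect(name,m):
    m8=cv2.connectedComponentsWithStats(m.astype(np.uint8)); k=1+np.argmax(m8[2][1:,4]); P=W[m8[1]==k]
    rc=cv2.minAreaRect(P[:,:2].astype(np.float32)); print(name,len(P),"c",np.round(rc[0],1),"size",np.round(rc[1],1),"ang",round(rc[2],2),"zmed",np.round(np.median(P[:,2]),1)); return P
rect("base",(s<90)&(v<130)&(Z>5)&(Z<18)&(X>420)&(X<640)&(Y<-50))
rect("blue tab",(h>105)&(h<125)&(s>120)&(Z>194)); rect("blue head",(h>105)&(h<125)&(s>120)&(Z>148)&(Z<162))
b=rect("buffer",(h>20)&(h<32)&(s>150)&(Z>100))
A=(s<90)&(Z>125)&(Z<156)&(X>480)&(X<570)&(Y>-160)&(Y<10)
P=W[A]; cs=[]
for a in range(-125,10,10):
    q=P[(P[:,1]>=a)&(P[:,1]<a+10)]
    if len(q)>10: print(a+5,len(q),"xmid",round((q[:,0].min()+q[:,0].max())/2,1),"w",round(np.ptp(q[:,0]),1),"zmax",np.round(np.percentile(q[:,2],95),1)); cs.append((a+5,(q[:,0].min()+q[:,0].max())/2))
cs=np.array(cs); print("fit x=a*y+b",np.polyfit(cs[:,0],cs[:,1],1)); print("ymax tip",P[:,1].max())
red=((h<4)|(h>176))&(s>150)&(Z>150)
rect("red head top",red&(Z>295)&(Z<335)); 
P=W[red]; hist=np.histogram(P[:,2],bins=range(200,420,10)); print(list(zip(hist[1],hist[0])))
rect("red tab top",red&(Z>388))
E
python3 mh.py
```

```text
base 6884 c [ 533.5 -152.8] size [119.9 150.1] ang 11.19 zmed 12.0
blue tab 559 c [515.5 -61. ] size [21.7 13.7] ang 11.68 zmed 202.2
blue head 1773 c [515.7 -61. ] size [109.2  14. ] ang 11.19 zmed 157.3
buffer 515 c [ 528.5 -126.7] size [58.5  7.8] ang 11.11 zmed 166.3
-120 99 xmid 526.7 w 12.5 zmax 146.8
-110 133 xmid 524.9 w 13.0 zmax 146.7
-100 137 xmid 523.7 w 12.9 zmax 146.6
-90 136 xmid 521.4 w 12.9 zmax 146.8
-80 137 xmid 519.3 w 12.9 zmax 146.8
-70 107 xmid 517.4 w 12.0 zmax 147.0
-40 87 xmid 510.9 w 11.5 zmax 147.3
-30 187 xmid 509.8 w 13.3 zmax 151.4
-20 151 xmid 507.9 w 12.2 zmax 154.3
fit x=a*y+b [-1.93226181e-01  5.03822536e+02]
ymax tip -14.418528227783135
red head top 3871 c [ 545.1 -187.9] size [95.3 14. ] ang 12.83 zmed 313.4
[(np.int64(200), np.int64(0)), (np.int64(210), np.int64(0)), (np.int64(220), np.int64(0)), (np.int64(230), np.int64(0)), (np.int64(240), np.int64(0)), (np.int64(250), np.int64(3)), (np.int64(260), np.int64(306)), (np.int64(270), np.int64(66)), (np.int64(280), np.int64(445)), (np.int64(290), np.int64(674)), (np.int64(300), np.int64(766)), (np.int64(310), np.int64(1577)), (np.int64(320), np.int64(780)), (np.int64(330), np.int64(900)), (np.int64(340), np.int64(1311)), (np.int64(350), np.int64(3707)), (np.int64(360), np.int64(647)), (np.int64(370), np.int64(828)), (np.int64(380), np.int64(1020)), (np.int64(390), np.int64(1278)), (np.int64(400), np.int64(3836))]
red tab top 5346 c [ 545.3 -188.9] size [32.4 17.9] ang 8.85 zmed 402.7
```

Emit:
servo_tool --turn '[[0, 0, -0.3], [0, 0, -0.3], [0, 0, -0.3], [0, 0, -0.3], [0, 0, -0.3], [0, 0, -0.3], [0, 0, -0.3], [0, 0, -0.3]]' --slide '[[-0.4, 1.8, 0], [-0.8, 3.6, 0], [-1.2, 5.4, 0], [-1.54, 7.09, 0], [-1.54, 7.09, -1.5], [-1.54, 7.09, -3], [-1.54, 7.09, -4], [-1.54, 7.09, -4]]' --hand '[0, 0, 0, 0, 0, 0, 0, 0]'

```text
clock: 6.82
tcp_pos: [0.4971, 0.0231, 0.2392]
orientation: [-1.998, -2.421, 0.006]
contact_force: [-0.3, 0.2, -0.3]
grip_width: 0.0316
gripper_force: 60.1
```

Emit:
servo_tool --turn '[[0, 0, 0], [0, 0, 0], [0, 0, 0], [0, 0, 0], [0, 0, 0], [0, 0, 0]]' --slide '[[0, 0, -1], [0, 0, -2.19], [0, 0, -2.19], [0, 0, -2.19], [0, 0, -2.19], [0, 0, -2.19]]' --hand '[0, 0, 0, 0, 0, 0]'

```text
clock: 7.58
tcp_pos: [0.4995, 0.0227, 0.1763]
orientation: [2.001, 2.421, 0.003]
contact_force: [0.1, -0.9, -1.2]
grip_width: 0.0312
gripper_force: 60.3
```

Emit:
servo_tool --turn '[[0, 0, 0], [0, 0, 0], [0, 0, 0], [0, 0, 0], [0, 0, 0], [0, 0, 0], [0, 0, 0], [0, 0, 0]]' --slide '[[0.06, -0.3, 0], [0.12, -0.6, 0], [0.18, -0.9, 0], [0.23, -1.2, 0], [0.29, -1.5, 0], [0.35, -1.8, 0], [0.43, -2.19, 0], [0.43, -2.19, 0]]' --hand '[0, 0, 0, 0, 0, 0, 0, 0]'

```text
clock: 8.57
tcp_pos: [0.5118, -0.0445, 0.1753]
orientation: [2.004, 2.419, -0.0]
contact_force: [0.2, 0.7, -2.4]
grip_width: 0.0312
gripper_force: 60.3
```

Emit:
servo_tool --turn '[[0, 0, 0], [0, 0, 0], [0, 0, 0], [0, 0, 0]]' --slide '[[0, 0, -0.2], [0, 0, -0.42], [0, 0, -0.42], [0, 0, -0.42]]' --hand '[0, 0, 0, 0]'

```text
clock: 9.07
tcp_pos: [0.5117, -0.043, 0.1625]
orientation: [-2.001, -2.422, 0.0]
contact_force: [-0.4, -0.7, -2.3]
grip_width: 0.0313
gripper_force: 60.3
```

```bash
python3 - <<'E'
from h import *
im,d=r.grab_frame("side"); cv2.imwrite("pics/side3.png",cv2.resize(im[200:400,180:420,::-1],None,fx=3,fy=3,interpolation=cv2.INTER_CUBIC)[:600,:720])
print(r.get_obs()["contact_force"])
E
```

```text
[ 1.18809275  0.64157444 -0.54271296]
```

View pics/side3.png

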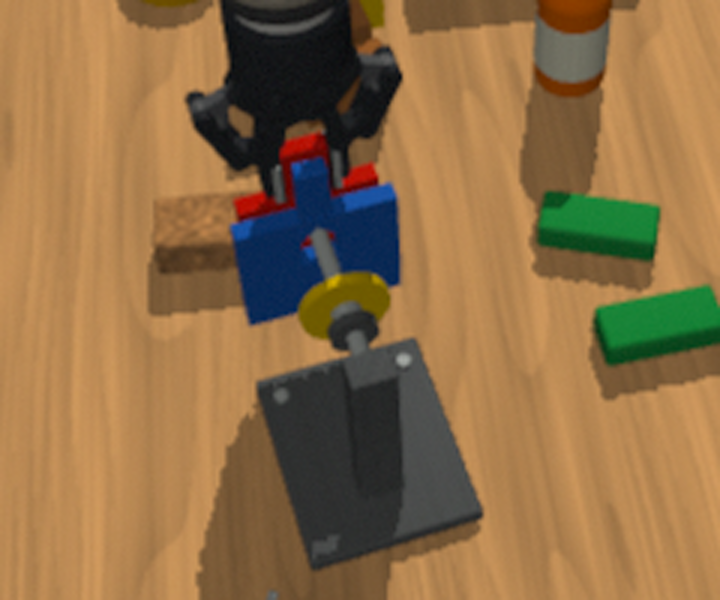

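The side crop shows the red brush on the arm just in front of the blue scraper, with the arm running through both windows near (320,240).

Emit:
servo_tool --turn '[[0, 0, 0], [0, 0, 0], [0, 0, 0], [0, 0, 0], [0, 0, 0], [0, 0, 0], [0, 0, 0], [0, 0, 0]]' --slide '[[0.04, -0.2, 0], [0.08, -0.4, 0], [0.12, -0.6, 0], [0.16, -0.8, 0], [0.2, -1.0, 0], [0.24, -1.2, 0], [0.28, -1.4, 0], [0.31, -1.57, 0]]' --hand '[0, 0, 0, 0, 0, 0, 0, 0]'

```text
clock: 10.12
tcp_pos: [0.5212, -0.0906, 0.1627]
orientation: [2.001, 2.421, 0.0]
contact_force: [0.7, 4.0, 0.2]
grip_width: 0.0308
gripper_force: 60.6
```

Emit:
servo_tool --turn '[[0, 0, 0], [0, 0, 0], [0, 0, 0], [0, 0, 0]]' --slide '[[0.02, -0.1, 0], [0.04, -0.2, 0], [0.06, -0.3, 0], [0.06, -0.3, 0]]' --hand '[0, 0, 0, 0]'

```text
clock: 10.62
tcp_pos: [0.5228, -0.0999, 0.1625]
orientation: [2.002, 2.421, -0.001]
contact_force: [0.3, 0.7, -1.7]
grip_width: 0.0315
gripper_force: 60.4
```

Emit:
servo_tool --turn '[[0, 0, 0], [0, 0, 0], [0, 0, 0], [0, 0, 0]]' --slide '[[0.01, -0.05, 0], [0.02, -0.1, 0], [0.03, -0.15, 0], [0.03, -0.15, 0]]' --hand '[0, 0, 0, 0]'

```text
clock: 11.12
tcp_pos: [0.5235, -0.1036, 0.1625]
orientation: [-2.001, -2.421, 0.0]
contact_force: [-1.2, 3.8, 1.6]
grip_width: 0.0312
gripper_force: 60.6
```

Emit:
servo_tool --turn '[[0, 0, 0], [0, 0, 0], [0, 0, 0]]' --slide '[[0.01, -0.05, 0], [0.015, -0.08, 0], [0.015, -0.08, 0]]' --hand '[0, 0, 0]'

```text
clock: 11.5
tcp_pos: [0.5238, -0.1051, 0.1625]
orientation: [-2.0, -2.421, -0.001]
contact_force: [-1.7, 6.5, 1.9]
grip_width: 0.031
gripper_force: 60.8
```

Emit:
servo_tool --turn '[[0, 0, 0], [0, 0, 0], [0, 0, 0], [0, 0, 0]]' --slide '[[0.01, -0.04, 0], [0.015, -0.08, 0], [0.015, -0.08, 0], [0.015, -0.08, 0]]' --hand '[0, 0, 0, 0]'

```text
clock: 12.0
tcp_pos: [0.5241, -0.1066, 0.1625]
orientation: [-1.998, -2.42, -0.002]
contact_force: [-3.1, 8.6, 3.0]
grip_width: 0.0312
gripper_force: 60.9
```

```bash
python3 - <<'E'
from h import *
o=r.get_obs(); print(o["contact_force"],o["tcp_pos"])
E
```

```text
[-3.12229709  8.58743961  2.99691373] [ 0.52408092 -0.10662094  0.16252176]
```

Emit:
servo_tool --turn '[[0, 0, 0], [0, 0, 0], [0, 0, 0], [0, 0, 0], [0, 0, 0], [0, 0, 0], [0, 0, 0], [0, 0, 0]]' --slide '[[0.01, -0.04, 0], [0.01, -0.04, 0], [0.01, -0.04, 0], [0.01, -0.04, 0], [0.01, -0.04, 0], [0.01, -0.04, 0], [0.01, -0.04, 0], [0.01, -0.04, 0]]' --hand '[0, 0, 0, 0, 0, 0, 0, 0]'

```text
clock: 13.0
tcp_pos: [0.5242, -0.1073, 0.1625]
orientation: [-1.997, -2.42, -0.002]
contact_force: [-3.5, 9.7, 4.6]
grip_width: 0.0314
gripper_force: 61.1
```

Emit:
servo_tool --turn '[[0, 0, 0], [0, 0, 0], [0, 0, 0], [0, 0, 0], [0, 0, 0]]' --slide '[[-0.01, 0.07, 0], [-0.03, 0.14, 0], [-0.04, 0.21, 0], [-0.04, 0.21, 0], [-0.04, 0.21, 0]]' --hand '[0, 0, 0, 0, 0]'

```text
clock: 13.62
tcp_pos: [0.5237, -0.104, 0.1626]
orientation: [2.002, 2.421, -0.0]
contact_force: [-0.4, 0.6, -1.8]
grip_width: 0.0318
gripper_force: 60.3
```

Emit:
servo_tool --turn '[[0, 0, 0], [0, 0, 0], [0, 0, 0]]' --slide '[[0, 0, -0.04], [0, 0, -0.04], [0, 0, -0.04]]' --hand '[0, 0, 0]'

```text
clock: 14.0
tcp_pos: [0.5238, -0.1036, 0.1614]
orientation: [2.001, 2.421, -0.0]
contact_force: [0.6, -0.4, -1.9]
grip_width: 0.0311
gripper_force: 60.4
```

Emit:
servo_tool --turn '[[0, 0, 0], [0, 0, 0], [0, 0, 0], [0, 0, 0], [0, 0, 0]]' --slide '[[0, 0, -0.03], [0, 0, -0.03], [0, 0, -0.03], [0, 0, -0.03], [0, 0, -0.03]]' --hand '[0, 0.45, 0.5, 0.7, 0.7]'

```text
clock: 14.62
tcp_pos: [0.5238, -0.1035, 0.1606]
orientation: [2.001, 2.421, 0.0]
contact_force: [-0.7, 0.2, -0.1]
grip_width: 0.0595
gripper_force: 0.0
```

```bash
python3 - <<'E'
from h import *
o=r.get_obs(); print(o["contact_force"],o["tcp_pos"],o["grip_width"],o["orientation"])
for n in ("side","scene"):
    im,d=r.grab_frame(n); x,y=(200,200) if n=="side" else (180,140)
    cv2.imwrite(f"pics/{n}4.png",cv2.resize(im[y:y+180,x:x+200,::-1],None,fx=3,fy=3,interpolation=cv2.INTER_CUBIC))
a=[cv2.imread(f"pics/{n}4.png") for n in("side","scene")]
cv2.imwrite("pics/both4.png",cv2.resize(np.hstack(a),(800,360)))
E
```

```text
[-0.74450484  0.20579394 -0.13688744] [ 0.52377243 -0.10348119  0.16058378] 0.05951802444939937 [2.00140180e+00 2.42138936e+00 2.14183774e-04]
```

View pics/both4.png

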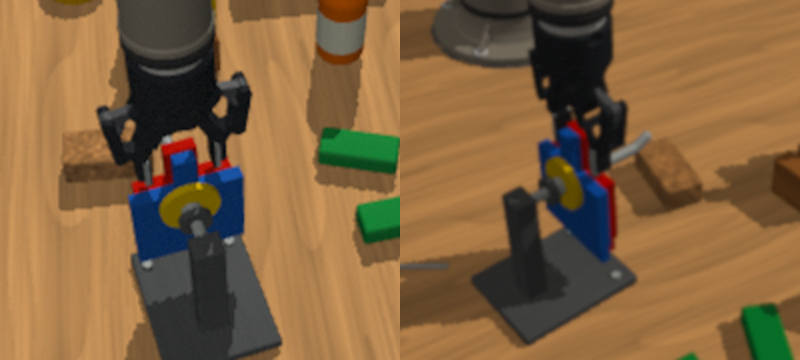

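Both views show the red brush hanging square in front of the blue scraper, which rests on the buffer. The fingers are clear.

Emit:
servo_tool --turn '[[0, 0, 0], [0, 0, 0], [0, 0, 0.3], [0, 0, 0.3], [0, 0, 0.3], [0, 0, 0.3], [0, 0, 0.3], [0, 0, 0.3]]' --slide '[[0, 0, 1], [0, 0, 2.5], [0, 0, 4], [0, 1, 5], [-0.06, 2.5, 5], [-0.06, 4.5, 5], [-0.06, 6.5, 5], [-0.06, 8.5, 5]]' --hand '[0.8, 0.8, 0.9, 1, 1, 1, 1, 1]'

```text
clock: 15.72
tcp_pos: [0.5216, 0.1533, 0.3107]
orientation: [1.97, 2.447, 0.001]
contact_force: [1.1, -0.1, -0.9]
grip_width: 0.0851
gripper_force: 0.0
```

Emit:
servo_tool --turn '[[0, 0, 0], [0, 0, 0], [0, 0, 0], [0, 0, 0], [0, 0, 0], [0, 0, 0], [0, 0, 0], [0, 0, 0]]' --slide '[[0, 2, 0], [0, 4, 0], [0, 4.65, 0], [0, 4.65, -1.5], [0, 4.65, -3], [0, 4.65, -5], [0, 4.65, -5], [0, 4.65, -5]]' --hand '[1, 1, 1, 1, 1, 1, 1, 1]'

```text
clock: 16.73
tcp_pos: [0.5232, 0.291, 0.1625]
orientation: [1.97, 2.446, 0.003]
contact_force: [0.1, -1.0, 1.2]
grip_width: 0.0854
gripper_force: 0.0
```

Emit:
servo_tool --turn '[[0, 0, 0], [0, 0, 0], [0, 0, 0], [0, 0, 0], [0, 0, 0], [0, 0, 0], [0, 0, 0], [0, 0, 0]]' --slide '[[-0.04, 0, -0.8], [-0.04, 0, -1.63], [-0.04, 0, -1.63], [-0.04, 0, -1.63], [-0.04, 0, -1.63], [-0.04, 0, -1.63], [-0.04, 0, -1.63], [-0.04, 0, -1.63]]' --hand '[1, 1, 1, 1, 0, 0, 0, 0]'

```text
clock: 17.73
tcp_pos: [0.5212, 0.2913, 0.1124]
orientation: [1.97, 2.447, 0.002]
contact_force: [-0.2, -0.5, 4.8]
grip_width: 0.0413
gripper_force: 60.5
```

Emit:
servo_tool --turn '[[0, 0, 0], [0, 0, 0], [0, 0, 0]]' --slide '[[0, 0, 0], [0, 0, 0], [0, 0, 0]]' --hand '[0, 0, 0]'

```text
clock: 18.1
tcp_pos: [0.5212, 0.2913, 0.1124]
orientation: [1.97, 2.447, 0.002]
contact_force: [0.2, -0.2, 5.6]
grip_width: 0.041
gripper_force: 60.5
```

Emit:
servo_tool --turn '[[0, 0, 0], [0, 0, 0], [0, 0, 0], [0, 0, 0], [0, 0, 0], [0, 0, -0.3], [0, 0, -0.3], [0, 0, -0.3]]' --slide '[[0, 0, 1], [0, 0, 2.5], [0, 0, 4], [0, 0, 5.5], [0, 0, 7], [-0.2, -1, 7.5], [-0.4, -2.5, 7.5], [-0.6, -4.5, 7.5]]' --hand '[0, 0, 0, 0, 0, 0, 0, 0]'

```text
clock: 19.1
tcp_pos: [0.5021, 0.1557, 0.3362]
orientation: [-1.998, -2.424, 0.0]
contact_force: [1.5, -1.3, -0.6]
grip_width: 0.0415
gripper_force: 61.2
```

Emit:
servo_tool --turn '[[0, 0, 0], [0, 0, 0], [0, 0, 0], [0, 0, 0], [0, 0, 0], [0, 0, 0], [0, 0, 0], [0, 0, 0]]' --slide '[[-0.14, -1.7, 0], [-0.14, -3.4, 0], [-0.14, -4.41, 0], [-0.14, -4.41, -1.5], [-0.14, -4.41, -3], [-0.14, -4.41, -4.4], [-0.14, -4.41, -4.4], [-0.14, -4.41, -4.4]]' --hand '[0, 0, 0, 0, 0, 0, 0, 0]'

```text
clock: 20.1
tcp_pos: [0.4993, 0.0237, 0.2059]
orientation: [2.001, 2.421, 0.002]
contact_force: [0.7, -0.7, -1.1]
grip_width: 0.0417
gripper_force: 61.3
```

```bash
python3 - <<'E'
from h import *
o=r.get_obs(); print(o["tcp_pos"],o["orientation"],o["contact_force"])
im,d,W=cloud("wrist"); W=W*1000; H=cv2.cvtColor(im,cv2.COLOR_RGB2HSV).astype(int); h,s,v=H[...,0],H[...,1],H[...,2]
T=o["tcp_pos"]*1000
m=(h<20)&(s>60)&(v<130)&(abs(W[...,0]-T[0])<60)&(abs(W[...,1]-T[1])<40)
for n,a,b in(("tabtop",T[2]+36,T[2]+50),("headtop",T[2]-12,T[2]+5)):
    k=m&(W[...,2]>a)&(W[...,2]<b); P=W[k]; print(n,len(P),cv2.minAreaRect(P[:,:2].astype(np.float32)) if len(P)>5 else "",np.median(P[:,2]) if len(P) else "")
E
```

```text
[0.49930644 0.02369516 0.205887  ] [2.00113065e+00 2.42052851e+00 1.56337391e-03] [ 0.66628707 -0.66922104 -1.0664494 ]
tabtop 5835 ((498.4365234375, 24.860706329345703), (102.02303314208984, 22.23789405822754), 10.426027297973633) 248.33507388588387
headtop 2458 ((498.86322021484375, 27.155431747436523), (80.21115112304688, 11.535900115966797), 10.564297676086426) 202.7165730422515
```

Emit:
servo_tool --turn '[[0, 0, 0], [0, 0, 0], [0, 0, 0], [0, 0, 0]]' --slide '[[0, 0, -0.6], [0, 0, -1], [0, 0, -1], [0, 0, -1]]' --hand '[0, 0, 0, 0]'

```text
clock: 20.65
tcp_pos: [0.499, 0.0237, 0.1753]
orientation: [2.001, 2.421, 0.001]
contact_force: [-0.8, -0.6, -0.4]
grip_width: 0.0411
gripper_force: 61.6
```

Emit:
servo_tool --turn '[[0, 0, 0], [0, 0, 0], [0, 0, 0], [0, 0, 0], [0, 0, 0], [0, 0, 0], [0, 0, 0], [0, 0, 0]]' --slide '[[0.06, -0.3, 0], [0.12, -0.6, 0], [0.18, -0.9, 0], [0.24, -1.2, 0], [0.3, -1.5, 0], [0.36, -1.8, 0], [0.43, -2.25, 0], [0.43, -2.25, 0]]' --hand '[0, 0, 0, 0, 0, 0, 0, 0]'

```text
clock: 21.65
tcp_pos: [0.5115, -0.0453, 0.1747]
orientation: [2.004, 2.419, -0.0]
contact_force: [0.1, 0.1, -1.2]
grip_width: 0.0412
gripper_force: 61.6
```

Emit:
servo_tool --turn '[[0, 0, 0], [0, 0, 0], [0, 0, 0], [0, 0, 0]]' --slide '[[0, 0, -0.2], [0, 0, -0.42], [0, 0, -0.42], [0, 0, -0.42]]' --hand '[0, 0, 0, 0]'

```text
clock: 22.15
tcp_pos: [0.5113, -0.0436, 0.1619]
orientation: [-2.001, -2.422, 0.0]
contact_force: [-0.6, -1.2, -1.0]
grip_width: 0.0414
gripper_force: 61.6
```

Emit:
servo_tool --turn '[[0, 0, 0], [0, 0, 0], [0, 0, 0], [0, 0, 0], [0, 0, 0], [0, 0, 0], [0, 0, 0], [0, 0, 0]]' --slide '[[0.04, -0.2, 0], [0.08, -0.4, 0], [0.12, -0.6, 0], [0.17, -0.8, 0], [0.21, -1.0, 0], [0.25, -1.2, 0], [0.27, -1.3, 0], [0.27, -1.3, 0]]' --hand '[0, 0, 0, 0, 0, 0, 0, 0]'

```text
clock: 23.15
tcp_pos: [0.5195, -0.083, 0.162]
orientation: [-2.002, -2.421, 0.0]
contact_force: [0.1, 0.3, -2.0]
grip_width: 0.0408
gripper_force: 61.6
```

Emit:
servo_tool --turn '[[0, 0, 0], [0, 0, 0], [0, 0, 0], [0, 0, 0]]' --slide '[[0.015, -0.07, 0], [0.03, -0.14, 0], [0.04, -0.2, 0], [0.04, -0.2, 0]]' --hand '[0, 0, 0, 0]'

```text
clock: 23.65
tcp_pos: [0.5207, -0.089, 0.162]
orientation: [2.002, 2.421, 0.0]
contact_force: [0.2, -0.5, -0.9]
grip_width: 0.0414
gripper_force: 61.6
```

Emit:
servo_tool --turn '[[0, 0, 0], [0, 0, 0], [0, 0, 0], [0, 0, 0]]' --slide '[[0.01, -0.05, 0], [0.02, -0.1, 0], [0.03, -0.13, 0], [0.03, -0.13, 0]]' --hand '[0, 0, 0, 0]'

```text
clock: 24.15
tcp_pos: [0.521, -0.0902, 0.162]
orientation: [-1.997, -2.42, -0.002]
contact_force: [-2.3, 7.5, 3.3]
grip_width: 0.0412
gripper_force: 62.0
```

Emit:
servo_tool --turn '[[0, 0, 0], [0, 0, 0], [0, 0, 0]]' --slide '[[0.01, -0.05, 0], [0.01, -0.05, 0], [0.01, -0.05, 0]]' --hand '[0, 0, 0]'

```text
clock: 24.52
tcp_pos: [0.5212, -0.091, 0.162]
orientation: [-1.996, -2.42, -0.003]
contact_force: [-3.8, 9.2, 3.6]
grip_width: 0.041
gripper_force: 62.1
```

```bash
python3 - <<'E'
from h import *
o=r.get_obs(); print(o["contact_force"],o["tcp_pos"],o["moment"])
for n in ("side","scene"):
    im,d=r.grab_frame(n); x,y=(200,200) if n=="side" else (180,140)
    cv2.imwrite(f"pics/{n}5.png",cv2.resize(im[y:y+180,x:x+200,::-1],(400,360),interpolation=cv2.INTER_CUBIC))
cv2.imwrite("pics/both5.png",np.hstack([cv2.imread(f"pics/{n}5.png") for n in("side","scene")]))
E
```

```text
[-3.75936134  9.18039562  3.6372681 ] [ 0.52121003 -0.09104186  0.16196314] [ 1.91462794  0.83603701 -0.12349567]
```

View pics/both5.png

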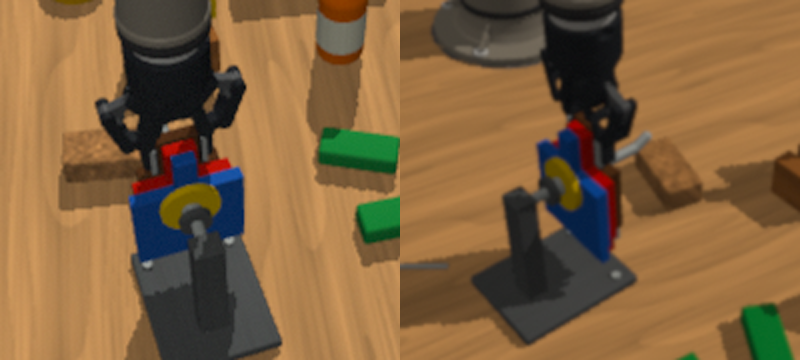

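The steel brush is nested against red, with blue on the buffer. I'll check the buffer's compression from its centroid in the saved side pictures.

```bash
python3 - <<'E'
from h import *
def cen(im,sc):
    H=cv2.cvtColor(im,cv2.COLOR_RGB2HSV).astype(int); m=(H[...,0]>20)&(H[...,0]<32)&(H[...,1]>150)
    k=cv2.connectedComponentsWithStats(m.astype(np.uint8)); i=1+np.argmax(k[2][1:,4]); x,y,w,h,a=k[2][i]
    print(np.round(k[3][i]/sc,2), "box",np.round(np.array([x,y,x+w,y+h])/sc,2))
def up(a,s): return cv2.resize(a[200:380,200:400],None,fx=s,fy=s,interpolation=cv2.INTER_CUBIC)
cen(up(np.load("side0.npz")["im"],3),3)
cen(cv2.imread("pics/side4.png")[:,:,::-1],3)
cen(cv2.imread("pics/side5.png")[:,:,::-1],2)
im,_=r.grab_frame("side"); cen(up(im,3),3)
c=r.get_calibration("side")
for a in (30,24):
    X=np.array([.5335-.191*a*1e-3,-.1528+.9816*a*1e-3,.14]); p=np.array(c["R"])@X+c["t"]; print(p[:2]/p[2]*K(c)+[c["cx"],c["cy"]])
print(r.get_obs()["clock"])
E
```

```text
[93.96 99.92] box [ 79.67  90.67 110.   113.  ]
[ 94.12 100.66] box [ 79.67  91.33 110.33 113.67]
[ 94.22 100.97] box [ 80.   92.  110.5 114. ]
[ 94.3  101.09] box [ 80.    92.   110.33 114.33]
[294.22211254 299.82025614]
[295.10069763 302.26156721]
24.675
```

Emit:
servo_tool --turn '[[0, 0, 0], [0, 0, 0], [0, 0, 0]]' --slide '[[0, 0, 0.05], [0.01, -0.05, 0.05], [0.01, -0.05, 0.05]]' --hand '[0, 0, 0]'

```text
clock: 25.05
tcp_pos: [0.5214, -0.0928, 0.1629]
orientation: [-1.997, -2.42, -0.002]
contact_force: [-1.9, 6.9, -0.5]
grip_width: 0.0416
gripper_force: 61.5
```

Emit:
servo_tool --turn '[[0, 0, 0], [0, 0, 0], [0, 0, 0]]' --slide '[[0.01, -0.05, 0], [0.01, -0.05, 0], [0.01, -0.05, 0]]' --hand '[0, 0, 0]'

```text
clock: 25.42
tcp_pos: [0.5215, -0.0937, 0.1629]
orientation: [-1.996, -2.42, -0.002]
contact_force: [-2.4, 8.5, -1.0]
grip_width: 0.0409
gripper_force: 61.7
```

```bash
cat > cen.py <<'E'
from h import *
im,_=r.grab_frame("side"); im=cv2.resize(im[200:380,200:400],None,fx=3,fy=3,interpolation=cv2.INTER_CUBIC)
H=cv2.cvtColor(im,cv2.COLOR_RGB2HSV).astype(int); m=(H[...,0]>20)&(H[...,0]<32)&(H[...,1]>150)
k=cv2.connectedComponentsWithStats(m.astype(np.uint8)); i=1+np.argmax(k[2][1:,4]); print(k[3][i]/3,"compress mm",(k[3][i][1]/3-99.92)/.41, r.get_obs()["contact_force"])
E
python3 cen.py
```

```text
[ 94.66016311 102.09239187] compress mm 5.298516744845368 [-2.36287848  9.66353285  1.01478918]
```

Emit:
servo_tool --turn '[[0, 0, 0], [0, 0, 0], [0, 0, 0], [0, 0, 0], [0, 0, 0], [0, 0, 0], [0, 0, 0], [0, 0, 0]]' --slide '[[0.01, -0.05, 0], [0.01, -0.05, 0], [0.01, -0.05, 0], [0.01, -0.05, 0], [0.01, -0.05, 0], [0.01, -0.05, 0], [0.01, -0.05, 0], [0.01, -0.05, 0]]' --hand '[0, 0, 0, 0, 0, 0, 0, 0]'

```text
clock: 26.48
tcp_pos: [0.5217, -0.0947, 0.1629]
orientation: [-1.995, -2.419, -0.003]
contact_force: [-3.2, 10.2, 1.1]
grip_width: 0.0412
gripper_force: 61.8
```

```bash
python3 cen.py
```

```text
[ 94.83946002 102.43229491] compress mm 6.127548565205267 [-4.09820131 11.36900404  0.93832365]
```

Emit:
servo_tool --turn '[[0, 0, 0], [0, 0, 0], [0, 0, 0], [0, 0, 0], [0, 0, 0], [0, 0, 0]]' --slide '[[-0.01, 0.06, 0], [-0.02, 0.12, 0], [-0.03, 0.18, 0], [-0.04, 0.24, 0], [-0.04, 0.24, 0], [-0.04, 0.24, 0]]' --hand '[0, 0, 0, 0, 0, 0]'

```text
clock: 27.28
tcp_pos: [0.5218, -0.0919, 0.1637]
orientation: [2.001, 2.421, 0.0]
contact_force: [-0.4, 0.7, -1.1]
grip_width: 0.0409
gripper_force: 61.5
```

```bash
python3 cen.py
```

```text
[ 94.47564852 101.55377832] compress mm 3.984825181995277 [-0.40459125  0.26775214 -0.01665541]
```

Emit:
servo_tool --turn '[[0, 0, 0], [0, 0, 0], [0, 0, 0], [0, 0, 0]]' --slide '[[0, 0, -0.04], [0, 0, -0.08], [0, 0, -0.1], [0, 0, -0.1]]' --hand '[0, 0, 0, 0]'

```text
clock: 27.82
tcp_pos: [0.5216, -0.0915, 0.1604]
orientation: [2.002, 2.421, -0.0]
contact_force: [-0.8, -0.4, -1.2]
grip_width: 0.0415
gripper_force: 61.5
```

Emit:
servo_tool --turn '[[0, 0, 0], [0, 0, 0], [0, 0, 0], [0, 0, 0], [0, 0, 0]]' --slide '[[0, 0, 0], [0, 0, 0], [0, 0, 0], [0, 0, 0], [0, 0, 0]]' --hand '[0.55, 0.6, 0.7, 0.85, 0.85]'

```text
clock: 28.45
tcp_pos: [0.5216, -0.0915, 0.1605]
orientation: [2.001, 2.421, 0.0]
contact_force: [-0.1, 0.6, -0.5]
grip_width: 0.0724
gripper_force: 0.0
```

Emit:
servo_tool --turn '[[0, 0, 0], [0, 0, 0], [0, 0, 0], [0, 0, 0], [0, 0, 0], [0, 0, 0], [0, 0, 0], [0, 0, 0]]' --slide '[[0, 0, 0.5], [0, 0, 1.5], [0, 0, 3], [0, 0, 4.5], [0, 0, 6], [0, -1.5, 6], [0, -2.6, 6], [0, -2.6, 6]]' --hand '[0.85, 0.85, 0.85, 0.85, 0.85, 0.85, 0.85, 0.85]'

```text
clock: 29.45
tcp_pos: [0.5208, -0.1728, 0.3418]
orientation: [2.007, 2.415, -0.0]
contact_force: [-0.3, 0.3, -0.1]
grip_width: 0.0728
gripper_force: 0.0
```

```bash
python3 - <<'E'
from h import *
im,d,W=cloud("wrist"); a=im[:,:,::-1]
s=[]
for n in ("side","scene"):
    q,_=r.grab_frame(n); x,y=(200,200) if n=="side" else (180,140)
    s.append(cv2.resize(q[y:y+180,x:x+200,::-1],(320,240),interpolation=cv2.INTER_CUBIC))
cv2.imwrite("pics/end6.png",np.hstack([cv2.resize(a,(480,480)),np.vstack(s)]))
W=W*1000;H=cv2.cvtColor(im,cv2.COLOR_RGB2HSV).astype(int); h,s_,v=H[...,0],H[...,1],H[...,2]
R=(W[...,0]>440)&(W[...,0]<600)&(W[...,1]>-140)&(W[...,1]<0)&(W[...,2]>190)&(W[...,2]<215)
for n,m in {"blue":(h>105)&(h<125)&(s_>120),"red":((h<4)|(h>176))&(s_>150),"dark":(h<20)&(s_>60)&(v<130)&(h>3)}.items():
    P=W[m&R]; 
    if len(P)>20:
        rc=cv2.minAreaRect(P[:,:2].astype(np.float32)); print(n,len(P),np.round(rc[0],1),np.round(rc[1],1),round(rc[2],1),np.median(P[:,2]).round(1),"along",round((rc[0][0]-533.4)*-.191+(rc[0][1]+152.8)*.9816,1))
print(r.get_obs()["tcp_pos"],r.get_obs()["clock"])
E
python3 cen.py
```

```text
blue 478 [ 527.4 -119. ] [21.7 13.3] 10.7 202.2 along 34.4
red 749 [ 524.3 -105.1] [31.6 13.6] 10.5 202.2 along 48.5
dark 1005 [521.5 -91.7] [41.9 14.1] 10.6 202.3 along 62.3
[ 0.52170937 -0.16856339  0.34086661] 29.6
[ 94.41049383 101.43806584] compress mm 3.7025996185887813 [-0.0694299   0.32470306  0.35201649]
```

View pics/end6.png

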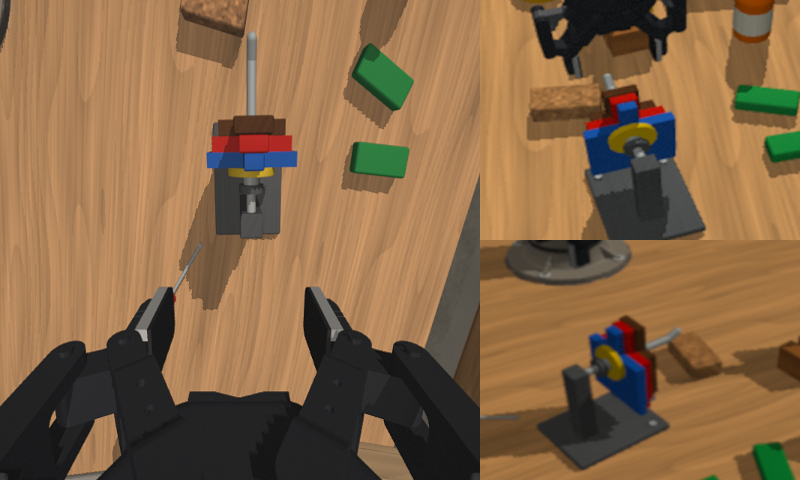

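The three tools hang upright on the arm about 14 mm apart (34.4, 48.5 and 62.3 mm along it), so they are nested in contact. All tab tops are at the hanging height of 202 mm and the gripper is clear.

```bash
python3 -c "
from bench import r
print(r.hand_in())"
```

```text
the job is handed in; nothing more can be done
None
```

The red nylon brush, then the steel brush, now hang nested in front of the blue scraper; each was pressed on the yellow stop at about 10–11 N for over half a second and eased off, and the job was handed in at about 30 s with no verdict returned.

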